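Complete the round tray of seven celadon jars

ROBOT

A 7-joint arm with a two-finger parallel gripper is mounted at the origin on the work surface. World frame = base frame: x ahead of the robot, y to its left, z up, the work surface at z = 0. Lengths are in m, angles in rad, forces in N, time in s.
With the tool pointing down it reaches from about 0.35 to 0.9 m from the base axis. Payload 19.9 kg.
Tool frame: the origin (TCP) lies midway between the tips of the shut fingers; the grasp point (between the pads) lies 19 mm behind it; z points along the fingers, y is the line along which they close (so a half turn about z gives the same grasp; the last joint's range is limited). The gripper opens to 94 mm and grips with 3 to 60 N. Pads are 16 mm wide; open, the fingers measure 119 mm over their backs; the gripper's body (75 mm by 177 mm) begins 78 mm behind the grasp point.
Start: joints at [1.248, 0.417, -0.01, 1.614, 0.005, 1.111, -0.053], TCP at [0.173, -0.601, 0.205] pointing down, gripper open.
Joint ranges: [-2.81, 2.81], [-0.39, 2.02], [-1.27, 1.25], [0.06, 2.57], [-1.19, 4.33], [0.19, 2], [-2.82, 2.82]. Speed limits (rad/s): [1.89, 1.89, 2.39, 2.39, 3.01, 3.01, 3.01].

INTERFACE

Orientations are given as a unit quaternion [x, y, z, w].
In Python, from plant import bot gives the robot as it stands.
- The arm moves only by the tool step_arm, never from a script. Its argument "deltas" is a list that holds one entry, the list of rows, each a list of 4 numbers: the shift along the tool's x, y, z in cm, then the turn about the tool's z in degrees. In form: [[[x, y, z, roll], ...]]. A call has 1 to 10 rows; each row shifts and turns the commanded pose from where the row before left it, along the tool's axes as they then stand; what a row does not reach is not made up. A row lasts 1/10 s, in which the tool goes at most 50 mm and 8.59 degrees, less where a joint would pass 70% of its speed; a pose out of reach is approached as far as the arm can. A call with a gripper value outside its range is refused whole. "hand" is the closure, from 0 (fully open) to 1 (shut), set as the call begins (left out, the last holds). The fingers move at their own pace and stop on an object; the grip force is fixed at half the most. Time passes only in rows, so rows that do not move let the fingers close. It gives the time, the measured TCP pose, the force, the opening and the grip force at its end, in the units of the state.
- bot.read_state(): the state, without advancing time (a new reading comes with each control period).
- bot.read_camera(name): name is "side" or "top"; returns (picture, depth): 480x640x3 uint8, blue, green, red; 480x640 float32, m along the optical axis (not along the pixel's ray), 0 where there is no reading.
- bot.camera_params(name): a dict with "fx", "fy", "cx", "cy" (pixels), "k1" (the pictures are not rectified: a ray, as slopes to the right and down, at radius r is drawn at 1 + k1 r^2 times it, then the intrinsics apply), "R" (3x3) and "t" (3): a world point X has camera coordinates R X + t. Camera axes: x right, y down, z forward; pixel columns grow to the right and rows downward; lengths in m; the calibration is good to about 2 mm. A picture is of the moment at which its call begins. camera_params takes no time and is no camera call.
- bot.sign_off(): hands the job in; it is judged then, once.
The state is a dict: "clock": time; "q": joint angles; "qd": joint speeds; "joint_efforts": joint torques, N m; "eef_pos": TCP position; "tcp_rot": TCP orientation; "wrist_force": force on the tool from outside, world axes, zero at the start; "moment": the same for the moment, N m; "finger_gap": opening from 0.0 (shut) to 1.0 (fully open); "grasp_force": force on a finger pad.
Only numpy, scipy, OpenCV 4.12 (cv2) and the standard library are available. Lean on these libraries where they do the work, as an engineer would, in place of code of your own. Each camera call takes 0.05 s, during which the arm holds its last target. There are 200 camera calls.

TASK

The round wooden tray holds five celadon-green stoppered jars, one in the middle and four around it, with two empty places left in the ring. Pick up the two loose celadon-green jars and stand one in each empty place, upright on the tray's floor, so that the set of seven is complete; set them down, do not let them fall. The coral-red and cobalt-blue jars belong to other lots.

Things in the scene. Friction and masses are not known exactly. Their poses are not given: they have to be found in the camera images.
- jar_a_center (a point): loose celadon-green jar, thin gold band, pale wooden stopper, upright, 0.16 kg. Body 44 mm across, 56 mm high, foot bevelled to 32 mm over the lowest 10 mm; on it a fixed cylindrical stopper, 20 mm across, 44 mm high, to grip it by. This point: on its axis, half-way up, 50 mm over its underside, 6 mm below the stopper; z up. Same-shaped coral-red and cobalt-blue jars stand near
- jar_b_center (a point): a second loose celadon-green jar, thin gold band, pale wooden stopper, upright, 0.16 kg. Body 44 mm across, 56 mm high, foot bevelled to 32 mm over the lowest 10 mm; on it a fixed cylindrical stopper, 20 mm across, 44 mm high, to grip it by. This point: on its axis, half-way up, 50 mm over its underside, 6 mm below the stopper; z up. Same-shaped coral-red and cobalt-blue jars stand near
- gap_1 (a point): an empty place in the round tray: its centre, on the tray's inner floor, 6 mm above the cart; z up. Tray: dark wood, fixed, 166 mm across (156 inside), wall 30 mm high, middle half-way between gap_1 and gap_2. Seven places: one in the middle, six around, all 50 mm centre to centre. The other five hold like jars, waxed down, unmoving, stopper tops 106 mm above the cart
- gap_2 (a point): the other empty place in the same tray, opposite gap_1 across the middle jar: its centre, on the tray's inner floor; z up. In either gap a jar has 6 mm of free room to its neighbours and the wall, and there are 30 mm between its stopper and the next ones. Either jar may go in either gap

How it is judged:
By the outcome, as a careful person would: the job done as asked, in the order asked, and still so for the second after the job is handed in, with the robot touching nothing.
It also fails if it takes over 58 s, if anything falls off the work surface, if the arm or the gripper's body presses on something with over 40 N, if the wrist force passes 120 N, or if a joint passes its speed limit or range.

## Working session

There is one attempt and no reset: what is moved stays moved. The work goes in short steps, Python scripts to look and compute and a tool call to move; the robot and the scene stay as the last step left them, time stands still between calls to the robot, and variables do not carry over. Pictures are saved under pics/ and viewed, at most 10 in all, crops included, and the job is handed in when it is done.

Besides the shell and the picture viewer there is one more tool, called by a JSON object that holds its "method" and its "body". step_arm: Moves the arm, as the interface text tells. Its arguments: {"type":"object","properties":{"deltas":{"type":"array","items":{"type":"array","items":{"type":"array","items":{"type":"number"}}}},"hand":{"type":"number"}},"required":["deltas"]}

```bash
mkdir -p pics
cat > h.py <<'E'
import numpy as np, cv2
from plant import bot
def snap(name,fn):
    p,d=bot.read_camera(name); cv2.imwrite(f'pics/{fn}.png',p); np.save(f'pics/{fn}.npy',d); return p,d
def cam(name):
    c=bot.camera_params(name); return c,np.array([[c['fx'],0,c['cx']],[0,c['fy'],c['cy']],[0,0,1]]),np.array([c['k1'],0,0,0,0.]),np.array(c['R']),np.array(c['t'])
def ray(name,px):
    c,K,D,R,t=cam(name); s=cv2.undistortPoints(np.array(px,float).reshape(-1,1,2),K,D)[:,0]
    return -R.T@t,(R.T@np.c_[s,np.ones(len(s))].T).T
def atz(name,px,z):
    o,v=ray(name,px); return o+v*((z-o[2])/v[:,2])[:,None]
def proj(name,X):
    c,K,D,R,t=cam(name); return cv2.projectPoints(np.array(X,float).reshape(-1,1,3),cv2.Rodrigues(R)[0],t,K,D)[0][:,0]
E
python3 - <<'E'
from h import *
for n in('top','side'):
    snap(n,n+'0'); c=cam(n); print(n,c[0]['fx'],c[0]['k1'],-c[3].T@c[4],c[3].round(2).tolist())
s=bot.read_state(); print(s['eef_pos'],s['tcp_rot'],s['clock'],s['finger_gap'])
E
```

```text
top 502.24849942324516 -0.08095783644226726 [ 0.45603872 -0.03246958  0.95026533] [[-0.0, -1.0, -0.0], [-0.99, 0.0, -0.1], [0.1, 0.0, -0.99]]
side 529.7023613158448 -0.13594767616492148 [ 0.50935937 -0.60782084  0.65022594] [[1.0, -0.04, -0.0], [-0.03, -0.7, -0.71], [0.03, 0.71, -0.7]]
[ 0.17311441 -0.60019987  0.20492466] [ 9.90157189e-01  1.39958731e-01 -1.13185703e-04 -5.30415602e-04] 0.1 0.9986783644449027
```

View pics/top0.png

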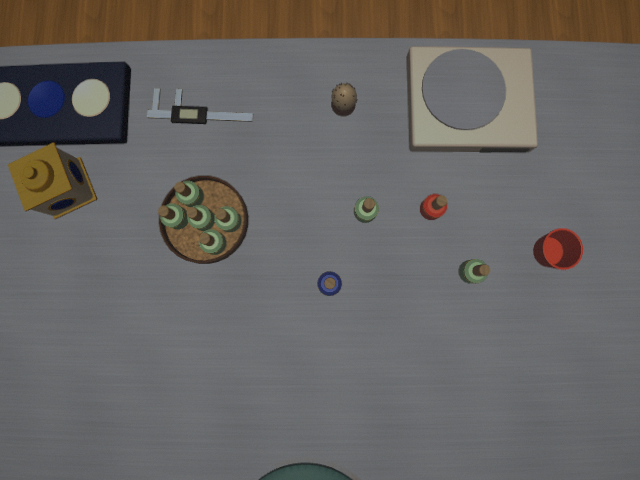

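View pics/side0.png

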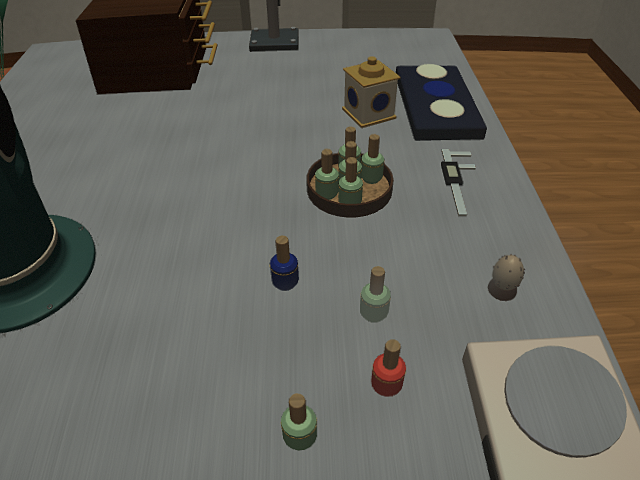

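The top view shows the tray at (204,219) with its jars at about (187,192), (172,215), (200,216), (228,218) and (211,242). The loose green jars are at (367,208) and (476,271), with red at (434,206) and blue at (330,284). I'll enlarge both areas.

Run:
```python
import cv2,numpy as np
p=cv2.imread('pics/top0.png')
a=cv2.resize(p[170:270,155:255],None,fx=4,fy=4,interpolation=2)
b=cv2.resize(p[180:230,345:395],None,fx=8,fy=8,interpolation=2)[:200*2]
c=cv2.resize(p[250:300,450:500],None,fx=8,fy=8,interpolation=2)
cv2.imwrite('pics/c1.png',cv2.resize(p[170:270,155:255],None,fx=6,fy=6,interpolation=2))
cv2.imwrite('pics/c2.png',np.hstack([b,c]))
```

```text
(no output)
```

View pics/c1.png

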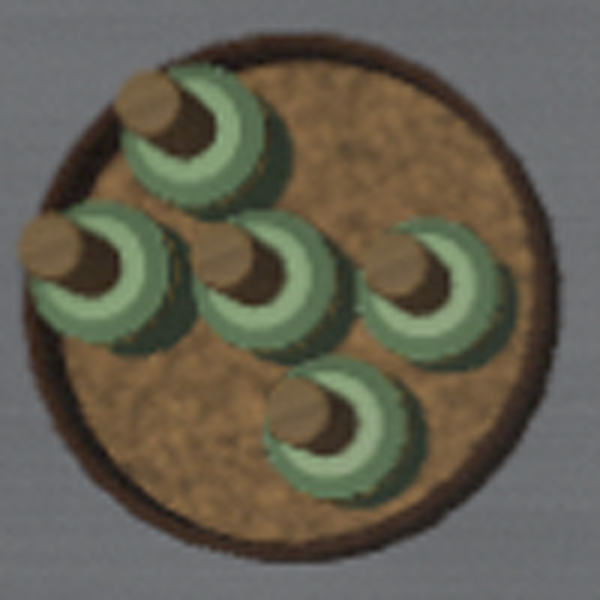

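View pics/c2.png

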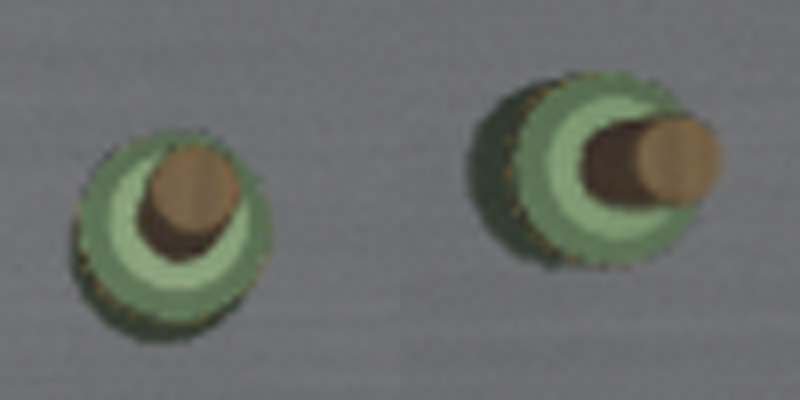

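The stopper tops are clear in the crops. In the tray crop they are at (148,104), (51,252), (222,256), (396,265) and (298,411), and the gaps are at upper right and lower left. The loose tops are at (194,188) in the left crop and (278,160) in the right. Next I'll turn these into positions.

```bash
cat > m.py <<'E'
from h import *
f=lambda u,s,o:(np.array(u)+.5)/s-.5+np.array(o)
T=atz('top',f([[148,104],[51,252],[222,256],[396,265],[298,411]],6,[155,170]),.106)[:,:2]
A=atz('top',f([[194,188]],8,[345,180]),.1)[0,:2]; B=atz('top',f([[278,160]],8,[450,250]),.1)[0,:2]
red=atz('top',[[440,201]],.1)[0,:2]; blue=atz('top',[[330,283]],.1)[0,:2]
# fit hex: center + 50mm at angles
from scipy.optimize import least_squares
k=np.array([0,1,3,4]) 
def pts(p): 
    th=p[2]+np.arange(6)*np.pi/3; return p[:2]+.05*np.c_[np.cos(th),np.sin(th)]
d=T[[0,1,4,3]]-T[2]; th0=np.arctan2(d[:,1],d[:,0]); 
k=np.round((th0-th0[0])/(np.pi/3)).astype(int)%6
r=least_squares(lambda p:np.r_[(pts(p)[k]-T[[0,1,4,3]]).ravel(),p[:2]-T[2]],[*T[2],th0[0]])
g=[i for i in range(6) if i not in k]; G=pts(r.x)[g]
if __name__=='__main__':
    print(k,np.degrees(r.x[2]),(r.fun*1e3).round(1)); print('T',T.round(4).tolist()); print('A',A,'B',B,'red',red,'blue',blue); print('C',r.x[:2],'G',G.tolist())
    # depth/side checks
    d=np.load('pics/top0.npy');c,K,D,R,t=cam('top')
    for n,X in(('A',A),('B',B),('C',r.x[:2])):
        u=proj('top',[[*X,.1 if n!='C' else .106]])[0]; z=d[int(round(u[1])),int(round(u[0]))]; o,v=ray('top',[u]); print(n,u,'depth z',(o+v*z)[0][2], 'side px',proj('side',[[*X,.1 if n!='C' else .106]])[0])
E
python3 m.py
```

```text
[0 1 3 4] 27.351786073077868 [-0.1  0.2  0.5  0.3 -0.3 -0.3  0.2 -0.  -0.3 -0.1]
T [[0.6311, 0.2126], [0.5883, 0.2395], [0.5869, 0.1899], [0.5841, 0.1399], [0.5424, 0.1671]]
A [ 0.60258516 -0.11340919] B [ 0.48772374 -0.30941111] red [ 0.6060244  -0.23628974] blue [ 0.46622844 -0.04621903]
C [0.5865766  0.18977082] G [[0.5444766678820894, 0.21674479890100015], [0.6286765406426198, 0.16279684780820625]]
A [368.8125 203.0625] depth z 0.09947246891073103 side px [378.27333593 271.1718257 ]
B [484.3125 269.5625] depth z 0.10274323231158844 side px [296.77233502 401.1259926 ]
C [191.65396126 212.43998454] depth z 0.10786928853271405 side px [350.71413681 144.53392384]
```

The ring fit residuals are under 1 mm, the depth heights agree with the known sizes, and the side-view projections land on the stoppers. For placing, I want the fingers closing along the tangent (57.35°), so I'll roll the tool −131° first.

{"method": "step_arm", "body": {"deltas": [[[0,0,0,-8.5],[0,0,0,-8.5],[0,0,0,-8.5],[0,0,0,-8.5],[0,0,0,-8.5],[0,0,0,-8.5],[0,0,0,-8.5],[0,0,0,-8.5],[0,0,0,-8.5],[0,0,0,-8.5]]], "hand": 0}}

```text
clock: 1.1
eef_pos: [0.1731, -0.6003, 0.2051]
tcp_rot: [0.633, 0.774, 0.0, -0.0]
wrist_force: [-0.7, 0.2, 0.2]
finger_gap: 0.999
grasp_force: 0.0
```

{"method": "step_arm", "body": {"deltas": [[[0,0,0,-8.5],[0,0,0,-8.5],[0,0,0,-8.5],[0,0,0,-8.5],[0,0,0,-8.5],[0,0,0,-3.75],[0,0,0,0]]]}}

```text
clock: 1.8
eef_pos: [0.173, -0.6004, 0.2051]
tcp_rot: [0.281, 0.96, 0.0, -0.0]
wrist_force: [0.9, 0.5, 0.1]
finger_gap: 1.002
grasp_force: 0.0
```

```bash
cat > go.py <<'E'
from m import *
from scipy.spatial.transform import Rotation as Ro
def st():
    s=bot.read_state(); R_=Ro.from_quat(s['tcp_rot']).as_matrix(); print('clk',s['clock'],'tcp',np.round(s['eef_pos'],4),'z',R_[:,2].round(3),'yang',np.degrees(np.arctan2(R_[1,1],R_[0,1])).round(2),'gap',s['finger_gap'],'gf',s['grasp_force'],'F',np.round(s['wrist_force'],1),'q',np.round(s['q'],2)); return np.array(s['eef_pos']),R_
def to(X):
    p,R_=st(); print('delta cm',(R_.T@(np.array(X)-p)*100).round(2))
E
python3 -c "
from go import *
to([*B,.205]); to([*A,.205])"
```

```text
clk 1.8 tcp [ 0.173  -0.6004  0.2051] z [-0.     0.001 -1.   ] yang 57.39 gap 1.0024691885336394 gf 0.0 F [0.9 0.5 0.1] q [ 1.58  0.45 -0.45  1.6   0.21  1.14  2.07]
delta cm [-1.083e+01  4.147e+01  3.000e-02]
clk 1.8 tcp [ 0.173  -0.6004  0.2051] z [-0.     0.001 -1.   ] yang 57.39 gap 1.0024691885336394 gf 0.0 F [0.9 0.5 0.1] q [ 1.58  0.45 -0.45  1.6   0.21  1.14  2.07]
delta cm [-9.950e+00  6.417e+01  4.000e-02]
```

{"method": "step_arm", "body": {"deltas": [[[-1.08,4.15,0,0],[-1.08,4.15,0,0],[-1.08,4.15,0,0],[-1.08,4.15,0,0],[-1.08,4.15,0,0],[-1.08,4.15,0,0],[-1.08,4.15,0,0],[-1.08,4.15,0,0],[-1.08,4.15,0,0],[-1.08,4.15,0,0]]]}}

```text
clock: 2.8
eef_pos: [0.4891, -0.3081, 0.2054]
tcp_rot: [0.283, 0.959, -0.0, -0.0]
wrist_force: [-0.9, -0.6, -0.5]
finger_gap: 0.996
grasp_force: 0.0
```

{"method": "step_arm", "body": {"deltas": [[[0,0,0,0],[0,0,0,0]]]}}

```text
clock: 3.0
eef_pos: [0.4885, -0.3086, 0.2052]
tcp_rot: [0.281, 0.96, 0.0, -0.0]
wrist_force: [0.3, -0.5, -0.3]
finger_gap: 0.999
grasp_force: 0.0
```

```bash
python3 -c "
from go import *
to([*B,.064]); snap('side','s1');snap('top','t1')"
```

```text
clk 3.0 tcp [ 0.4885 -0.3086  0.2052] z [-0.  0. -1.] yang 57.33 gap 0.9990206920789532 gf 0.0 F [ 0.3 -0.5 -0.3] q [ 0.99  0.39 -0.61  1.72  0.25  1.11  1.3 ]
delta cm [ 1.000e-02 -1.200e-01  1.412e+01]
```

View pics/s1.png

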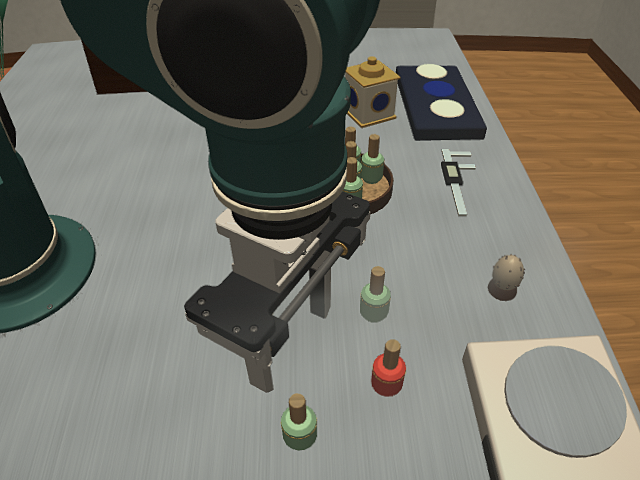

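The side view shows the open fingers, with tips at (260,388) and (320,315), straddling jar B's axis above its stopper at (297,400). Now I'll go down and grip.

{"method": "step_arm", "body": {"deltas": [[[0,-0.12,2,0],[0,0,3,0],[0,0,3,0],[0,0,3,0],[0,0,2,0],[0,0,1.1,0],[0,0,0,0],[0,0,0,0]]]}}

```text
clock: 3.9
eef_pos: [0.4876, -0.311, 0.0653]
tcp_rot: [0.282, 0.96, -0.0, 0.0]
wrist_force: [-0.5, -0.7, 0.1]
finger_gap: 1.002
grasp_force: 0.0
```

{"method": "step_arm", "body": {"deltas": [[[0,0,0,0],[0,0,0,0],[0,0,0,0],[0,0,0,0],[0,0,0,0],[0,0,0,0],[0,0,0,0],[0,0,0,0],[0,0,0,0],[0,0,0,0]]], "hand": 1}}

```text
clock: 4.9
eef_pos: [0.4874, -0.3104, 0.0644]
tcp_rot: [0.281, 0.96, 0.0, -0.0]
wrist_force: [0.8, 0.3, -1.7]
finger_gap: 0.204
grasp_force: 30.0
```

```bash
python3 -c "
from go import *
to([*B,.2])
a=G[1];p,R_=st();print(np.round(R_.T@(np.r_[G[1],.2]-np.r_[p[:2],.2])*100,2),np.round(R_.T@(np.r_[G[0],.2]-np.r_[p[:2],.2])*100,2))"
```

```text
clk 4.9 tcp [ 0.4874 -0.3104  0.0644] z [-0.  0. -1.] yang 57.34 gap 0.2036779479165662 gf 29.979193210601807 F [ 0.8  0.3 -1.7] q [ 0.93  0.57 -0.54  1.83  0.38  0.85  1.21]
delta cm [  0.03   0.1  -13.56]
clk 4.9 tcp [ 0.4874 -0.3104  0.0644] z [-0.  0. -1.] yang 57.34 gap 0.2036779479165662 gf 29.979193210601807 F [ 0.8  0.3 -1.7] q [ 0.93  0.57 -0.54  1.83  0.38  0.85  1.21]
[1.364e+01 4.746e+01 1.000e-02] [2.364e+01 4.746e+01 1.000e-02]
```

Gripped at about 19 mm. Next: lift, then carry to gap G[1].

{"method": "step_arm", "body": {"deltas": [[[0,0,-1,0],[0,0,-2,0],[0,0,-2.5,0],[0,0,-2.5,0],[0,0,-2.5,0],[0,0,-2,0],[0,0,-1,0],[0.3,1,0,0],[0.54,1.96,0,0],[0.8,3,0,0]]]}}

```text
clock: 5.9
eef_pos: [0.5051, -0.2511, 0.1982]
tcp_rot: [0.282, 0.959, 0.0, -0.001]
wrist_force: [-0.8, 0.1, -2.0]
finger_gap: 0.209
grasp_force: 30.0
```

{"method": "step_arm", "body": {"deltas": [[[1,3.5,0,0],[1,3.5,0,0],[1,3.5,0,0],[1,3.5,0,0],[1,3.5,0,0],[1,3.5,0,0],[1,3.5,0,0],[1,3.5,0,0],[1,3.5,0,0],[1,3,0,0]]]}}

```text
clock: 6.9
eef_pos: [0.6072, 0.0958, 0.1982]
tcp_rot: [0.281, 0.96, -0.0, -0.001]
wrist_force: [-0.3, -0.5, -1.6]
finger_gap: 0.209
grasp_force: 30.0
```

{"method": "step_arm", "body": {"deltas": [[[0.8,3,0,0],[0.7,2.5,0,0],[0.5,1.5,0,0],[0,0,0,0],[0,0,0,0],[0,0,0,0]]]}}

```text
clock: 7.5
eef_pos: [0.6286, 0.1614, 0.1992]
tcp_rot: [0.282, 0.959, -0.0, -0.0]
wrist_force: [0.3, -0.6, -1.9]
finger_gap: 0.203
grasp_force: 30.0
```

```bash
python3 -c "
from go import *
to([*G[1],.13])"
```

```text
clk 7.5 tcp [0.6286 0.1614 0.1992] z [-0.    -0.001 -1.   ] yang 57.26 gap 0.202688908387966 gf 29.975448846817017 F [ 0.3 -0.6 -1.9] q [ 0.19  0.56 -0.7   1.54  0.38  1.19  0.42]
delta cm [0.08 0.13 6.92]
```

{"method": "step_arm", "body": {"deltas": [[[0.08,0.13,1.5,0],[0,0,2,0],[0,0,2,0],[0,0,1.4,0],[0,0,0,0],[0,0,0,0]]]}}

```text
clock: 8.1
eef_pos: [0.6288, 0.1642, 0.1306]
tcp_rot: [0.281, 0.96, 0.0, -0.0]
wrist_force: [-0.9, -0.1, -1.0]
finger_gap: 0.204
grasp_force: 30.0
```

```bash
python3 -c "
from go import *
to([*G[1],.072])
p,d=snap('side','s2'); cv2.imwrite('pics/s2c.png',cv2.resize(p[90:230,270:430],None,fx=4,fy=4,interpolation=2))
"
```

```text
clk 8.1 tcp [0.6288 0.1642 0.1306] z [-0.  0. -1.] yang 57.33 gap 0.2043334265230926 gf 29.97585117816925 F [-0.9 -0.1 -1. ] q [ 0.17  0.63 -0.67  1.6   0.43  1.07  0.38]
delta cm [-0.06 -0.13  5.86]
```

View pics/s2c.png

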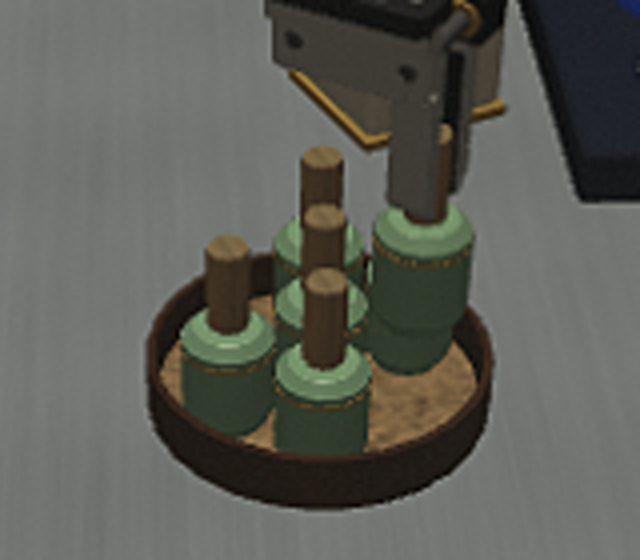

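The side crop shows the held jar upright, body edges at 372 and 472 (crop), over the empty right-front place with clear room to its neighbours. The hidden jar T[0] is behind it. Descending.

{"method": "step_arm", "body": {"deltas": [[[-0.04,-0.09,1,0],[0,0,1.5,0],[0,0,1.5,0],[0,0,1,0],[0,0,0.6,0],[0,0,0,0],[0,0,0,0]]]}}

```text
clock: 8.85
eef_pos: [0.6288, 0.1635, 0.0747]
tcp_rot: [0.281, 0.96, 0.0, 0.0]
wrist_force: [-0.4, -0.6, -1.8]
finger_gap: 0.208
grasp_force: 30.0
```

```bash
python3 -c "
from go import *
to([*G[1],.0704])"
```

```text
clk 8.85 tcp [0.6288 0.1635 0.0747] z [ 0.  0. -1.] yang 57.34 gap 0.2083891991612637 gf 29.97608184814453 F [-0.4 -0.6 -1.8] q [ 0.15  0.69 -0.64  1.63  0.48  0.98  0.34]
delta cm [-0.03 -0.06  0.43]
```

{"method": "step_arm", "body": {"deltas": [[[-0.02,-0.04,0.15,0],[0,0,0.15,0],[0,0,0,0],[0,0,0,0]]]}}

```text
clock: 9.25
eef_pos: [0.6286, 0.1629, 0.0716]
tcp_rot: [0.281, 0.96, 0.0, 0.0]
wrist_force: [0.0, 0.3, -2.1]
finger_gap: 0.208
grasp_force: 30.0
```

{"method": "step_arm", "body": {"deltas": [[[0,0,0.1,0],[0,0,0,0]]]}}

```text
clock: 9.45
eef_pos: [0.6286, 0.1629, 0.0704]
tcp_rot: [0.281, 0.96, 0.0, -0.0]
wrist_force: [0.3, -0.5, -1.5]
finger_gap: 0.207
grasp_force: 30.0
```

{"method": "step_arm", "body": {"deltas": [[[0,0,0.05,0],[0,0,0,0]]]}}

```text
clock: 9.65
eef_pos: [0.6287, 0.163, 0.0703]
tcp_rot: [0.281, 0.96, 0.0, 0.0]
wrist_force: [-1.2, -0.9, 3.6]
finger_gap: 0.208
grasp_force: 30.0
```

{"method": "step_arm", "body": {"deltas": [[[0,0,0.05,0],[0,0,0,0]]]}}

```text
clock: 9.85
eef_pos: [0.6289, 0.163, 0.0703]
tcp_rot: [0.281, 0.96, 0.0, 0.0]
wrist_force: [-2.8, -1.9, 10.7]
finger_gap: 0.211
grasp_force: 30.0
```

The jar touched the floor right where expected. I'll ease off and release with a limited opening.

{"method": "step_arm", "body": {"deltas": [[[0,0,-0.07,0],[0,0,0,0]]]}}

```text
clock: 10.05
eef_pos: [0.6287, 0.1629, 0.0704]
tcp_rot: [0.281, 0.96, 0.0, 0.0]
wrist_force: [-1.1, 0.7, 3.8]
finger_gap: 0.209
grasp_force: 30.0
```

{"method": "step_arm", "body": {"deltas": [[[0,0,0,0],[0,0,0,0],[0,0,0,0],[0,0,0,0],[0,0,0,0],[0,0,0,0]]], "hand": 0.55}}

```text
clock: 10.65
eef_pos: [0.6286, 0.1629, 0.0701]
tcp_rot: [0.281, 0.96, 0.0, -0.0]
wrist_force: [0.2, 0.3, 0.2]
finger_gap: 0.447
grasp_force: 0.0
```

{"method": "step_arm", "body": {"deltas": [[[0,0,-0.5,0],[0,0,-1.5,0],[0,0,-2.5,0],[0,0,-3,0],[0,0,-3,0],[0,0,-2,0],[0,0,-1,0],[0,0,0,0]]]}}

```text
clock: 11.45
eef_pos: [0.6291, 0.1631, 0.2069]
tcp_rot: [0.281, 0.96, 0.001, 0.001]
wrist_force: [0.5, -0.4, -0.1]
finger_gap: 0.45
grasp_force: 0.0
```

```bash
python3 -c "
from go import *
to([*A,.205])"
```

```text
clk 11.45 tcp [0.6291 0.1631 0.2069] z [ 0.002  0.    -1.   ] yang 57.33 gap 0.4497665611363965 gf 0.0 F [ 0.5 -0.4 -0.1] q [ 0.19  0.55 -0.71  1.53  0.38  1.2   0.42]
delta cm [-12.69 -24.7    0.17]
```

{"method": "step_arm", "body": {"deltas": [[[-0.7,-1.2,0,0],[-1.5,-3,0,0],[-1.7,-3.5,0,0],[-1.8,-3.5,0,0],[-1.8,-3.5,0,0],[-1.8,-3.5,0,0],[-1.7,-3.5,0,0],[-1.2,-2,0,0],[-0.5,-1,0,0],[0,0,0,0]]], "hand": 0}}

```text
clock: 12.45
eef_pos: [0.6014, -0.1153, 0.2042]
tcp_rot: [0.282, 0.959, -0.0, -0.001]
wrist_force: [0.2, 0.4, 0.5]
finger_gap: 1.001
grasp_force: 0.0
```

{"method": "step_arm", "body": {"deltas": [[[0,0,0,0],[0,0,0,0]]]}}

```text
clock: 12.65
eef_pos: [0.6023, -0.1119, 0.205]
tcp_rot: [0.28, 0.96, 0.0, -0.0]
wrist_force: [0.7, 0.3, -0.1]
finger_gap: 0.999
grasp_force: 0.0
```

```bash
python3 -c "
from go import *
to([*A,.064])
p,d=snap('top','t3'); cv2.imwrite('pics/t3c.png',cv2.resize(p[150:300,150:350],None,fx=4,fy=4,interpolation=2))"
```

```text
clk 12.65 tcp [ 0.6023 -0.1119  0.205 ] z [-0.     0.001 -1.   ] yang 57.46 gap 0.9988076572842018 gf 0.0 F [ 0.7  0.3 -0.1] q [ 0.64  0.48 -0.68  1.63  0.32  1.15  0.88]
delta cm [-0.11 -0.11 14.1 ]
```

View pics/t3c.png

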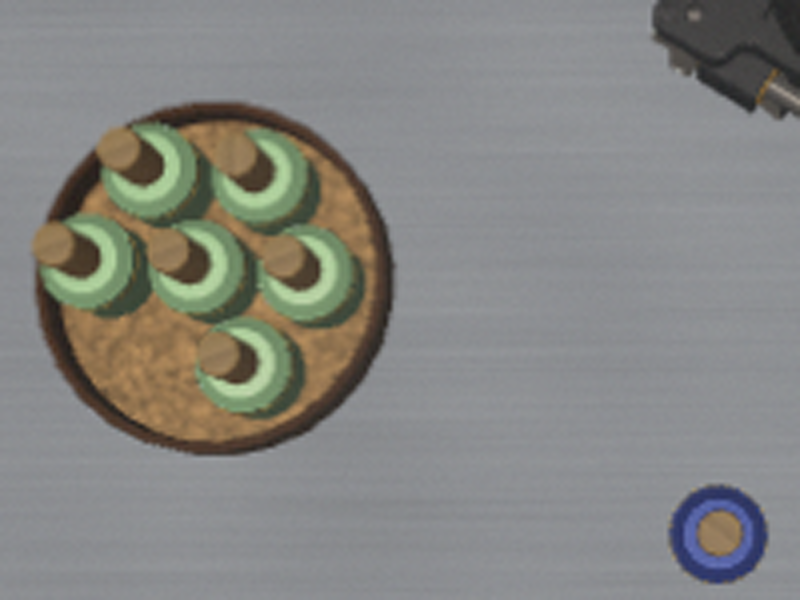

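The first jar stands upright in the upper-right place, stopper top at crop (235,155), and only the lower-left place is still empty. Now jar A.

{"method": "step_arm", "body": {"deltas": [[[-0.1,-0.1,2,0],[0,0,3,0],[0,0,3,0],[0,0,3,0],[0,0,2,0],[0,0,1.1,0],[0,0,0,0],[0,0,0,0]]]}}

```text
clock: 13.5
eef_pos: [0.603, -0.1146, 0.065]
tcp_rot: [0.281, 0.96, 0.0, 0.0]
wrist_force: [0.9, 0.2, 0.4]
finger_gap: 0.996
grasp_force: 0.0
```

{"method": "step_arm", "body": {"deltas": [[[0,0,0,0],[0,0,0,0],[0,0,0,0],[0,0,0,0],[0,0,0,0],[0,0,0,0],[0,0,0,0],[0,0,0,0],[0,0,0,0],[0,0,0,0]]], "hand": 1}}

```text
clock: 14.5
eef_pos: [0.6025, -0.115, 0.0641]
tcp_rot: [0.281, 0.96, 0.0, -0.0]
wrist_force: [1.1, -0.2, -0.9]
finger_gap: 0.206
grasp_force: 30.0
```

```bash
python3 -c "
from go import *
to([*A,.064]);to([*G[0],.2])"
```

```text
clk 14.5 tcp [ 0.6025 -0.115   0.0641] z [-0.  0. -1.] yang 57.34 gap 0.2062292454343528 gf 29.99615728855133 F [ 1.1 -0.2 -0.9] q [ 0.58  0.64 -0.6   1.74  0.44  0.91  0.79]
delta cm [0.07 0.14 0.01]
clk 14.5 tcp [ 0.6025 -0.115   0.0641] z [-0.  0. -1.] yang 57.34 gap 0.2062292454343528 gf 29.99615728855133 F [ 1.1 -0.2 -0.9] q [ 0.58  0.64 -0.6   1.74  0.44  0.91  0.79]
delta cm [ 22.79  24.8  -13.59]
```

{"method": "step_arm", "body": {"deltas": [[[0,0,-1,0],[0,0,-2,0],[0,0,-2.5,0],[0,0,-2.5,0],[0,0,-2.5,0],[0,0,-2,0],[0,0,-1,0],[0.8,0.9,0,0],[1.5,1.6,0,0],[2.2,2.4,0,0]]]}}

```text
clock: 15.5
eef_pos: [0.5902, -0.0493, 0.1979]
tcp_rot: [0.282, 0.959, -0.0, -0.001]
wrist_force: [0.6, 0.6, -1.4]
finger_gap: 0.207
grasp_force: 30.0
```

{"method": "step_arm", "body": {"deltas": [[[2.4,2.6,0,0],[2.4,2.6,0,0],[2.4,2.6,0,0],[2.4,2.6,0,0],[2.4,2.6,0,0],[2.4,2.6,0,0],[2,2.2,0,0],[1.3,1.4,0,0],[0.5,0.6,0,0],[0,0,0,0]]]}}

```text
clock: 16.5
eef_pos: [0.5439, 0.2164, 0.1985]
tcp_rot: [0.28, 0.96, -0.0, -0.001]
wrist_force: [-0.8, -0.3, -1.5]
finger_gap: 0.209
grasp_force: 30.0
```

{"method": "step_arm", "body": {"deltas": [[[0,0,0,0],[0,0,0,0]]]}}

```text
clock: 16.7
eef_pos: [0.545, 0.2141, 0.1989]
tcp_rot: [0.282, 0.959, -0.0, -0.0]
wrist_force: [0.3, 0.0, -0.1]
finger_gap: 0.206
grasp_force: 30.0
```

```bash
python3 -c "
from go import *
to([*G[0],.13])"
```

```text
clk 16.7 tcp [0.545  0.2141 0.1989] z [-0.    -0.001 -1.   ] yang 57.25 gap 0.2057444388399669 gf 29.993703067302704 F [ 0.3  0.  -0.1] q [ 0.16  0.45 -0.76  1.7   0.34  1.13  0.29]
delta cm [0.18 0.2  6.89]
```

{"method": "step_arm", "body": {"deltas": [[[0.1,0.15,1.5,0],[0,0,2,0],[0,0,2,0],[0,0,1.4,0],[0,0,0,0],[0,0,0,0],[0,0,0,0]]]}}

```text
clock: 17.4
eef_pos: [0.5451, 0.2175, 0.131]
tcp_rot: [0.281, 0.96, 0.0, 0.0]
wrist_force: [0.7, -0.3, -1.1]
finger_gap: 0.209
grasp_force: 30.0
```

```bash
python3 -c "
from go import *
to([*G[0],.0704])
p,d=snap('side','s4'); cv2.imwrite('pics/s4c.png',cv2.resize(p[90:230,270:430],None,fx=4,fy=4,interpolation=2))"
```

```text
clk 17.4 tcp [0.5451 0.2175 0.131 ] z [ 0.001  0.    -1.   ] yang 57.33 gap 0.20904540197400404 gf 29.993841648101807 F [ 0.7 -0.3 -1.1] q [ 0.12  0.53 -0.73  1.76  0.41  1.    0.24]
delta cm [ 0.02 -0.1   6.06]
```

View pics/s4c.png

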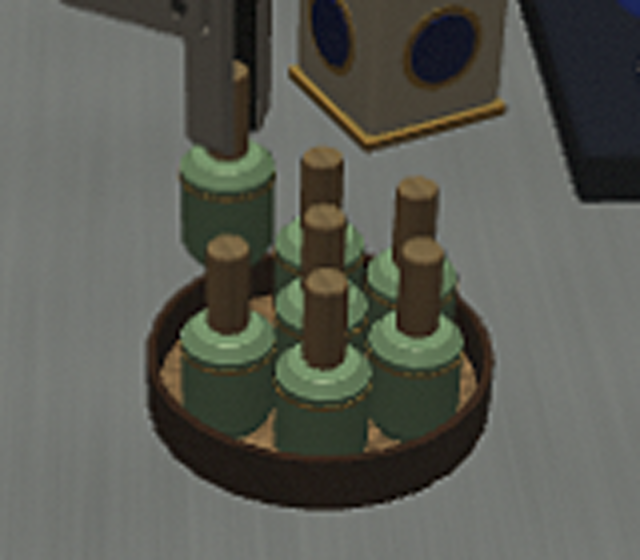

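The held jar is upright at crop (227,200), above the last empty place behind-left. The first jar stands at (418,370). Descending.

{"method": "step_arm", "body": {"deltas": [[[-0.02,-0.08,1,0],[0,0,1.5,0],[0,0,1.5,0],[0,0,1,0],[0,0,0.6,0],[0,0,0,0],[0,0,0,0]]]}}

```text
clock: 18.15
eef_pos: [0.5445, 0.2167, 0.0743]
tcp_rot: [0.281, 0.96, 0.0, 0.0]
wrist_force: [0.4, -0.3, -1.8]
finger_gap: 0.207
grasp_force: 30.0
```

{"method": "step_arm", "body": {"deltas": [[[0,0,0.15,0],[0,0,0.1,0],[0,0,0,0],[0,0,0,0]]]}}

```text
clock: 18.55
eef_pos: [0.5445, 0.2165, 0.0718]
tcp_rot: [0.281, 0.96, 0.0, 0.0]
wrist_force: [0.0, -0.6, -0.5]
finger_gap: 0.209
grasp_force: 30.0
```

```bash
python3 -c "
from go import *
to([*G[0],.0701])"
```

```text
clk 18.55 tcp [0.5445 0.2165 0.0718] z [ 0.  0. -1.] yang 57.34 gap 0.2087934867025035 gf 29.99393105506897 F [ 0.  -0.6 -0.5] q [ 0.08  0.6  -0.68  1.8   0.47  0.9   0.19]
delta cm [0.01 0.02 0.17]
```

{"method": "step_arm", "body": {"deltas": [[[0,0,0.13,0],[0,0,0,0]]]}}

```text
clock: 18.75
eef_pos: [0.5443, 0.2164, 0.0703]
tcp_rot: [0.281, 0.96, 0.0, -0.0]
wrist_force: [0.3, -0.9, -1.8]
finger_gap: 0.206
grasp_force: 30.0
```

{"method": "step_arm", "body": {"deltas": [[[0,0,0.05,0],[0,0,0,0]]]}}

```text
clock: 18.95
eef_pos: [0.5444, 0.2165, 0.07]
tcp_rot: [0.281, 0.96, 0.0, 0.0]
wrist_force: [-0.5, -0.1, 3.0]
finger_gap: 0.206
grasp_force: 30.0
```

Contact. Releasing.

{"method": "step_arm", "body": {"deltas": [[[0,0,0,0],[0,0,0,0],[0,0,0,0],[0,0,0,0],[0,0,0,0],[0,0,0,0]]], "hand": 0.55}}

```text
clock: 19.55
eef_pos: [0.5443, 0.2165, 0.0698]
tcp_rot: [0.281, 0.96, 0.0, -0.0]
wrist_force: [0.5, 0.2, -0.7]
finger_gap: 0.449
grasp_force: 0.0
```

{"method": "step_arm", "body": {"deltas": [[[0,0,-0.5,0],[0,0,-1.5,0],[0,0,-2.5,0],[0,0,-3,0],[0,0,-3,0],[0,0,-2,0],[0,0,-1,0],[-1,-1,0,0],[-2,-2,0,0],[-3,-3,0,0]]]}}

```text
clock: 20.55
eef_pos: [0.5618, 0.1333, 0.204]
tcp_rot: [0.28, 0.96, -0.0, -0.001]
wrist_force: [1.3, -0.9, 0.3]
finger_gap: 0.455
grasp_force: 0.0
```

{"method": "step_arm", "body": {"deltas": [[[-3,-3,0,0],[-3,-3,0,0],[-3,-3,0,0],[-3,-3,0,0],[-2,-2,0,0],[-1,-1,0,0],[0,0,0,0],[0,0,0,0],[0,0,0,0]]]}}

```text
clock: 21.45
eef_pos: [0.6076, -0.0719, 0.2048]
tcp_rot: [0.28, 0.96, 0.0, -0.0]
wrist_force: [0.8, 0.5, 0.1]
finger_gap: 0.448
grasp_force: 0.0
```

```bash
python3 -c "
from go import *
st()
p,d=snap('top','t5'); q,d=snap('side','s5'); r=lambda i:cv2.resize(i,(400,400),interpolation=2)
cv2.imwrite('pics/f.png',np.hstack([r(p[165:270,150:255]),r(q[100:230,285:415])]))"
```

```text
clk 21.45 tcp [ 0.6076 -0.0719  0.2048] z [-0.  0. -1.] yang 57.47 gap 0.44814834040138485 gf 0.0 F [0.8 0.5 0.1] q [ 0.58  0.48 -0.69  1.63  0.33  1.15  0.81]
```

View pics/f.png

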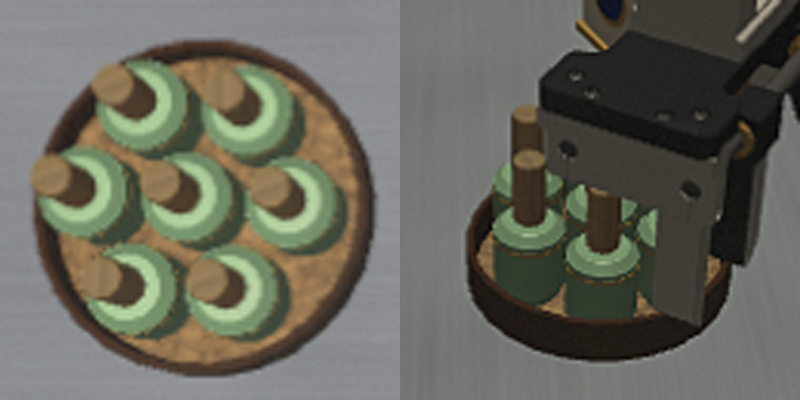

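The tray now holds all seven jars upright, with the last one at (100,275) in the left crop. The gripper only blocks the side camera's view and is clear of everything.

```bash
python3 -c "
from plant import bot
print(bot.sign_off())"
```

```text
the job is handed in; nothing more can be done
None
```

Both loose celadon-green jars now stand upright in the tray's two empty places, so the set of seven is complete; I handed the job in at about 21.5 s of the 58 s allowed.

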